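# Set the burr gap of a grain mill with its handwheel

### The job

Set the gap of the grain mill: crank the handwheel on top of it clockwise (seen from above), for as many turns as it takes, until it comes up hard against its stop, then back it off a quarter turn and let go. Leave the ramekin under the chute and the other things around the mill where they are.

Things in the scene. Friction and masses are not known exactly. Their poses are not given: they have to be found in the camera images.
- grain_mill: Counter-top grain mill, fixed to the worktop: light beech housing 110 x 110 mm on a dark plinth 126 x 126 mm, with a dark cap plate whose top is 110 mm above the worktop, a steel chute in front (own -x, reaching 105 mm from the origin) and a round steel hopper behind (own +x, reaching 144 mm from the origin, rim 116 mm high). Origin: centre of its underside, on the worktop; z up, x from chute to hopper. The handwheel stands level above its middle. Its place and yaw vary.
- wheel_axis (a point): Centre of the handwheel, on its vertical axis, 132 mm above the worktop. Dark steel handwheel with a round rim (bar 10 mm thick, centre line of radius 50 mm, top of the rim 137 mm above the worktop), three spokes, and one upright crank knob on the rim. It neither rises nor sinks as it turns. Axes as the mill's.
- knob_mid (a point): Point on the axis of the crank knob, 27 mm above its foot. The knob is an upright dark wooden barrel, 20 mm in diameter and 50 mm tall, from 140 to 190 mm above the worktop, so this point is 167 mm above the worktop; it stands 50 mm from the wheel's axis and turns with the wheel. It spins freely on its own pin, so a gripper that holds it need not turn as it is led round the circle.
- handwheel (a joint): Turn of the handwheel, rad, many turns counted through. Grows when the wheel is turned clockwise seen from above (closing the burrs). Starts anywhere, with between 1 and 2 turns to go to the stop; nothing on the mill marks where the stop comes, it has to be felt. The wheel turns with even friction, about 0.12 N m (2 to 3 N at the knob), stays where it is left, and meets a hard stop at which it will turn no further.
- ramekin: White ramekin, 69 mm in diameter, 42 mm tall, loose on the worktop in front of the chute. Origin: centre of its underside. To be left alone.
- lemon: Lemon, 71 x 53 x 51 mm, loose, to the right of the mill. To be left alone.
- garlic: Garlic bulb, 53 mm, loose, to the right of the mill. To be left alone.
- peeler: White-handled peeler, 170 mm long, loose, front left. To be left alone.

How it is judged:
On the way:
1. the handwheel is cranked clockwise up to its stop (value of joint handwheel above 16.32 rad), for 0.1 s.
At the end, for the whole second after the job is handed in: After having been brought to its stop, the handwheel rests a quarter turn (90 degrees, give or take 17) back from the stop (value of joint handwheel between 14.5292 and 15.1292 rad and velocity of joint handwheel between -0.1 and 0.1 rad/s); the robot touches nothing.
It fails at once if the white ramekin is shifted more than 30 mm (distance of ramekin from where it was at the start of the episode above 0.03 m).
It fails at once if the lemon is shifted more than 30 mm (distance of lemon from where it was at the start of the episode above 0.03 m).
It fails at once if the garlic bulb is shifted more than 30 mm (distance of garlic from where it was at the start of the episode above 0.03 m).
It fails at once if the peeler is shifted more than 30 mm (distance of peeler from where it was at the start of the episode above 0.03 m).
It also fails if it takes over 72 s, if anything falls off the work surface, if the arm or the gripper's body presses on something with over 40 N, if the wrist force passes 120 N, or if a joint passes its speed limit or range.

### The arm

A 6-joint arm with a two-finger parallel gripper is mounted at the origin on a cart in front of the work surface, level with it; the furniture and walls round the work are solid. World frame = base frame: x ahead of the robot, y to its left, z up, the work surface at z = 0. Lengths are in m, angles in rad, forces in N, time in s.
With the tool pointing down it reaches from about 0.25 to 0.725 m from the base axis. Payload 9.7 kg.
Tool frame: the origin (TCP) lies on the centre line of the jaws, within the pads' length; the fingertips stand 17 mm ahead of it and the grasp point (between the pads) lies 2 mm behind it (tip_extent is the distance from the TCP to the fingertips, in m); z points along the fingers, y is the direction in which the jaws open and shut (so a half turn about z gives the same grasp; the last joint's range is limited). The gripper opens to 85 mm and grips with 20 to 120 N. Pads are 22 mm wide; open, the fingers measure 114 mm over their backs; the gripper's body (76 mm by 85 mm) begins 54 mm behind the grasp point. The pads swing forward as they close: fully open they stand 13 mm farther back than shut.
Start: joints at [-1.216, 0.087, 0.176, 1.66, 0, 1.571], TCP at [0.191, -0.516, 0.248] pointing down, gripper open.
Joint ranges: [-3.13, 3.13], [-0.85, 1.81], [-1.15, 1.24], [-2.2, 2.28], [-1.44, 1.52], [-3.14, 3.14]. Speed limits (rad/s): [2.22, 2.22, 2.57, 3.14, 3.14, 3.14].

### API

Orientations are given as a unit quaternion [w, x, y, z].
In Python, from station import observe, grab_frame, camera_params, sign_off, tip_extent gives the robot as it stands.
- The arm moves only by the shell command python3 -m inch 'ROWS' [FORCE]. ROWS is JSON, a list of rows, each an object with "xyz": the shift along the tool's x, y, z in mm, a list of three; "angular": the turn, a rotation vector about the tool's x, y, z in rad, a list of three; "jaw": the finger opening in mm, from 0 to 85.4. In form: [{"xyz": [dx, dy, dz], "angular": [rx, ry, rz], "jaw": jaw}, ...]. A call has 1 to 5 rows; each row shifts and turns the commanded pose from where the row before left it, along the tool's axes as they then stand; what a row does not reach is not made up. A row lasts 1/10 s, in which the tool goes at most 50 mm and 8.59 degrees, less where a joint would pass 70% of its speed; a pose out of reach is approached as far as the arm can. A call with a gripper value outside its range is refused whole. The fingers move at their own pace and stop on an object; FORCE is the grip in N (left out, the last holds). Time passes only in rows, so rows that do not move let the fingers close. It gives the time, the measured TCP pose, the force and the opening at its end, in the units of the state.
- observe(): the state, without advancing time (a new reading comes with each control period).
- grab_frame(name): name is "scene" or "top" or "wrist"; returns the picture (480x640x3 uint8, blue, green, red); there is no depth.
- camera_params(name): a dict with "camera_matrix" (3x3 intrinsics, pixels), "view" (4x4, takes a point from world to camera coordinates); the wrist camera has in their place "tool_from_camera" (4x4, takes a point from camera to tool coordinates, whose origin is the TCP and whose axes are the flange's). Camera axes: x right, y down, z forward; pixel columns grow to the right and rows downward; lengths in m; the calibration is good to about 2 mm. A picture is of the moment at which its call begins: read the wrist's pose just before it. camera_params takes no time and is no camera call.
- sign_off(): hands the job in, once; it reports no verdict.
The state is a dict: "clock": time; "qpos": joint angles; "dq": joint speeds; "joint_torque": joint torques, N m; "tool_pos": TCP position; "orientation": TCP orientation; "force": force on the tool from outside, world axes, zero at the start; "wrist_torque": the same for the moment, N m; "grip_width": finger opening in m.
Only numpy, scipy, OpenCV 4.12 (cv2) and the standard library are available. Lean on these libraries where they do the work, as an engineer would, in place of code of your own. Each camera call takes 0.05 s, during which the arm holds its last target. There are 200 camera calls.

## Working session

There is one attempt and no reset: what is moved stays moved. The work goes in short steps, Python scripts to look and compute and a shell command to move; the robot and the scene stay as the last step left them, time stands still between calls to the robot, and variables do not carry over. Pictures are saved under pics/ and viewed, about 8 in all and at most 12, crops included, and the job is handed in when it is done.

```bash
ls; mkdir -p pics
python3 - <<'E'
from station import *
import cv2,numpy as np
print(observe(),tip_extent if not callable(tip_extent) else tip_extent())
for n in("scene","top"):
    cv2.imwrite(f"pics/{n}0.png",grab_frame(n)); c=camera_params(n); print(n,np.round(c["camera_matrix"],1).tolist(),np.round(c["view"],3).tolist())
print(camera_params("wrist"))
E
```

```text
pics
{'clock': 0.0, 'qpos': array([-1.21601147e+00,  8.74669719e-02,  1.75114975e-01,  1.65979160e+00,
       -1.40665009e-05,  1.57081905e+00]), 'dq': array([ 0.00017387, -0.00028298, -0.00029677, -0.0017761 ,  0.00088418,
       -0.00319352]), 'joint_torque': array([-4.07360101e-03, -5.20383704e+01,  4.64808440e+01,  1.58154778e-02,
       -1.40964717e-04,  2.23879351e-05]), 'tool_pos': array([ 0.19098762, -0.51555205,  0.24756943]), 'orientation': array([-6.61820291e-04,  9.84308960e-01,  1.76452307e-01, -1.25802233e-04]), 'force': array([-0.31932136, -1.32525068,  0.18539842]), 'wrist_torque': array([-0.01029698,  0.041686  , -0.02327154]), 'grip_width': 0.08558628956012582} 0.017
scene [[533.2, 0.0, 315.1], [0.0, 533.2, 231.8], [0.0, 0.0, 1.0]] [[-0.635, -0.772, -0.011, 0.229], [-0.344, 0.296, -0.891, 0.262], [0.692, -0.562, -0.454, 1.041], [0.0, 0.0, 0.0, 1.0]]
top [[518.3, 0.0, 325.6], [0.0, 518.3, 241.7], [0.0, 0.0, 1.0]] [[0.019, -1.0, 0.007, -0.057], [-0.981, -0.02, -0.195, 0.486], [0.195, -0.003, -0.981, 1.095], [0.0, 0.0, 0.0, 1.0]]
{'camera_matrix': array([[364.37031174,   0.        , 311.23143123],
       [  0.        , 364.37031174, 239.40622485],
       [  0.        ,   0.        ,   1.        ]]), 'tool_from_camera': array([[ 4.61813284e-04, -9.62399823e-01, -2.71636463e-01,
         6.98415594e-02],
       [ 9.99999757e-01,  5.86362541e-04, -3.77350054e-04,
        -3.65200243e-04],
       [ 5.22439072e-04, -2.71636223e-01,  9.62399859e-01,
        -1.26585876e-01],
       [ 0.00000000e+00,  0.00000000e+00,  0.00000000e+00,
         1.00000000e+00]])}
```

View pics/top0.png

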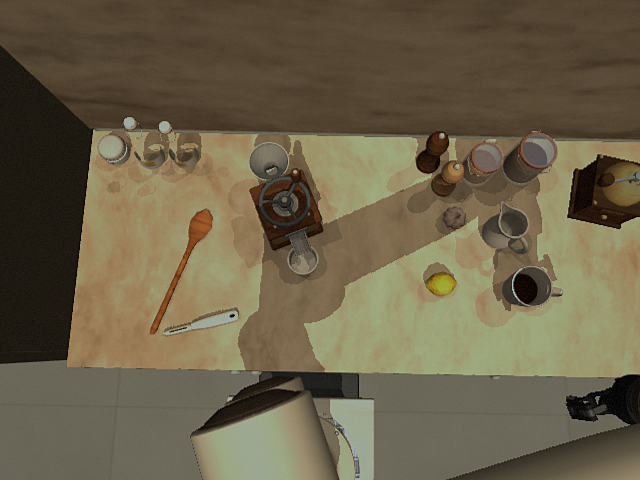

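View pics/scene0.png

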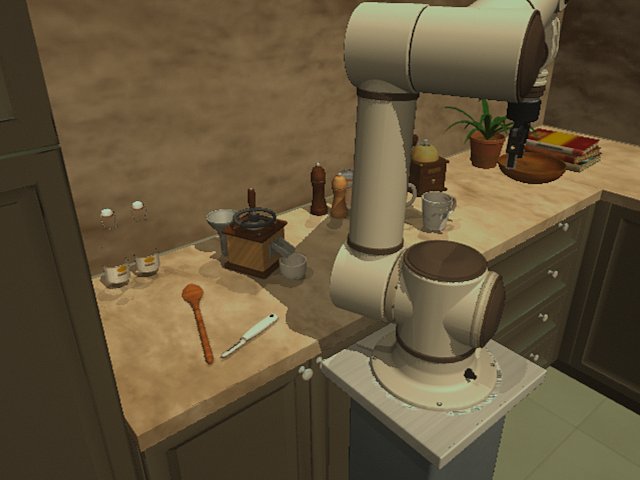

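The top view shows the mill at about (287,207), with the wheel rim centred near (286,202), the knob near (296,174), the ramekin at (302,260) and the hopper at (269,161). The scene view confirms this, with the knob at (252,197).

```bash
cat > h.py <<'E'
import numpy as np, cv2
from station import *
def ray(n,u,v,obs=None):
    c=camera_params(n); d=np.linalg.inv(c["camera_matrix"])@[u,v,1]
    if n=="wrist":
        from scipy.spatial.transform import Rotation as R
        w,x,y,z=obs["orientation"]; T=np.eye(4); T[:3,:3]=R.from_quat([x,y,z,w]).as_matrix(); T[:3,3]=obs["tool_pos"]
        M=T@c["tool_from_camera"]
    else: M=np.linalg.inv(c["view"])
    return M[:3,3],M[:3,:3]@d
def onplane(n,u,v,z,obs=None):
    o,d=ray(n,u,v,obs); return o+d*(z-o[2])/d[2]
def proj(n,p):
    c=camera_params(n); q=c["camera_matrix"]@(c["view"]@np.append(p,1))[:3]; return q[:2]/q[2]
E
python3 - <<'E'
from h import *
im=cv2.imread("pics/top0.png")
for nm,u,v,z in [("wheel",285.5,201.5,.137),("knobtop",296.5,174,.19),("ramekin",302,260,.042),("hopper",269,161,.116),("chute",302,240,.05)]:
    print(nm,onplane("top",u,v,z).round(4))
s=cv2.imread("pics/scene0.png")
k=onplane("top",296.5,174,.19);print("scene reproj",proj("scene",k),proj("scene",onplane("top",285.5,201.5,.137)))
a=cv2.resize(im[140:290,235:335],None,fx=4,fy=4,interpolation=2)
b=cv2.resize(s[170:290,195:310],None,fx=3.4,fy=3.4,interpolation=2)
c=np.zeros((600,800,3),np.uint8);c[:600,:400]=a;c[:b.shape[0],400:400+b.shape[1]]=b[:,:400]
cv2.imwrite("pics/crop.png",c)
E
```

```text
wheel [0.5517 0.0371 0.137 ]
knobtop [0.5937 0.0132 0.19  ]
ramekin [0.4457 0.0037 0.042 ]
hopper [0.6464 0.077  0.116 ]
chute [0.489  0.0047 0.05  ]
scene reproj [252.19839517 189.54070901] [254.80478474 216.31675692]
```

View pics/crop.png

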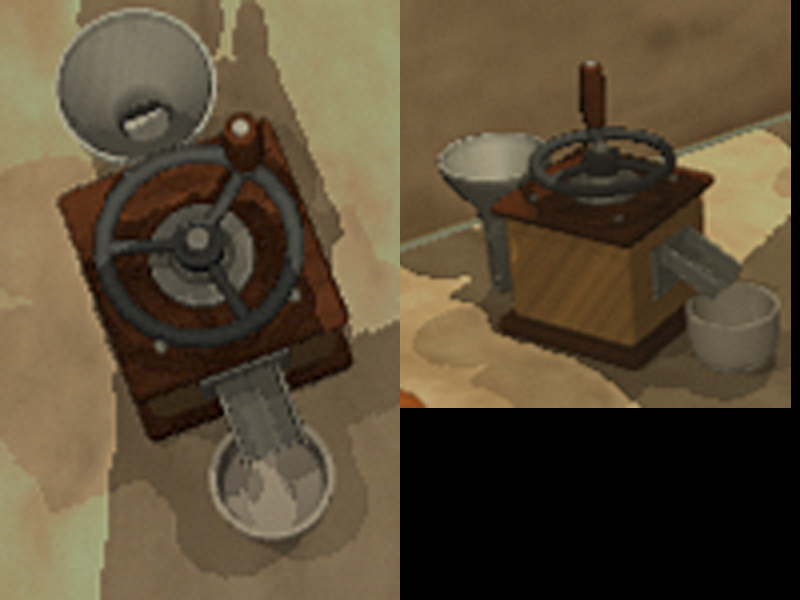

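The crop puts the knob top at about (295,172) and the rim centre at (284.8,201.8). That gives knob ≈ (0.598,0.016), axis ≈ (0.551,0.038) and radius 52 mm, which fits the stated 50 mm. I'll move above the knob.

```bash
python3 -m inch '[{"xyz":[10,-6,-10],"angular":[0,0,0],"jaw":85},{"xyz":[30,-19,-10],"angular":[0,0,0],"jaw":85},{"xyz":[35,-22,-10],"angular":[0,0,0],"jaw":85},{"xyz":[35,-22,-5],"angular":[0,0,0],"jaw":85},{"xyz":[35,-22,0],"angular":[0,0,0],"jaw":85}]' 30
python3 -m inch '[{"xyz":[35,-22,0],"angular":[0,0,0],"jaw":85},{"xyz":[35,-22,0],"angular":[0,0,0],"jaw":85},{"xyz":[35,-22,0],"angular":[0,0,0],"jaw":85},{"xyz":[35,-22,0],"angular":[0,0,0],"jaw":85},{"xyz":[35,-22,0],"angular":[0,0,0],"jaw":85}]'
python3 -m inch '[{"xyz":[35,-22,0],"angular":[0,0,0],"jaw":85},{"xyz":[35,-22,0],"angular":[0,0,0],"jaw":85},{"xyz":[35,-22,0],"angular":[0,0,0],"jaw":85},{"xyz":[30,-19,0],"angular":[0,0,0],"jaw":85},{"xyz":[0,0,0],"angular":[0,0,0],"jaw":85}]'
python3 -c "
from station import observe;o=observe();print(o['qpos'].round(3),o['tool_pos'],o['orientation'])"
```

```text
clock: 0.6
tool_pos: [0.2964, -0.3783, 0.2849]
orientation: [0.001, 0.984, 0.176, 0.001]
force: [0.5, -1.3, 1.5]
grip_width: 0.0848
clock: 1.1
tool_pos: [0.422, -0.2139, 0.2842]
orientation: [0.0, 0.984, 0.177, 0.0]
force: [0.8, -0.8, 0.2]
grip_width: 0.0851
clock: 1.6
tool_pos: [0.5199, -0.0858, 0.2831]
orientation: [-0.0, 0.984, 0.178, -0.0]
force: [-0.3, 0.3, -0.2]
grip_width: 0.0848
[-1.640e-01  4.800e-02  2.030e-01  1.726e+00  1.000e-03  2.619e+00] [ 0.51988861 -0.08583811  0.28314633] [-4.81454491e-04  9.83947975e-01  1.78454884e-01 -7.51348037e-05]
```

```bash
python3 -m inch '[{"xyz":[0,0,0],"angular":[0,0,-0.1347],"jaw":85},{"xyz":[0,0,0],"angular":[0,0,-0.1347],"jaw":85},{"xyz":[0,0,0],"angular":[0,0,-0.1347],"jaw":85},{"xyz":[0,0,0],"angular":[0,0,-0.1347],"jaw":85},{"xyz":[0,0,0],"angular":[0,0,-0.1347],"jaw":85}]' >/dev/null
python3 -m inch '[{"xyz":[0,0,0],"angular":[0,0,-0.1347],"jaw":85},{"xyz":[0,0,0],"angular":[0,0,-0.1347],"jaw":85},{"xyz":[0,0,0],"angular":[0,0,-0.1347],"jaw":85},{"xyz":[0,0,0],"angular":[0,0,-0.1347],"jaw":85},{"xyz":[0,0,0],"angular":[0,0,0],"jaw":85}]' >/dev/null
python3 -m inch '[{"xyz":[30,20,0],"angular":[0,0,0],"jaw":85},{"xyz":[30,20,0],"angular":[0,0,0],"jaw":85},{"xyz":[30,20,0],"angular":[0,0,0],"jaw":85},{"xyz":[12,18,0],"angular":[0,0,0],"jaw":85},{"xyz":[0,0,0],"angular":[0,0,0],"jaw":85}]'
python3 - <<'E'
from h import *
from scipy.spatial.transform import Rotation as R
o=observe(); im=grab_frame("wrist"); cv2.imwrite("pics/w1.png",im)
print(o['qpos'].round(3),o['tool_pos'],o['orientation'])
np.save("o1.npy",o,allow_pickle=True)
E
```

```text
clock: 3.1
tool_pos: [0.5978, 0.0139, 0.2824]
orientation: [-0.0, 0.709, 0.705, -0.0]
force: [-0.4, -0.7, -0.2]
grip_width: 0.0851
[0.023 0.225 0.398 1.746 0.    1.6  ] [0.59777037 0.01394445 0.28243799] [-4.37292823e-04  7.09106343e-01  7.05101337e-01 -3.27733997e-04]
```

View pics/w1.png

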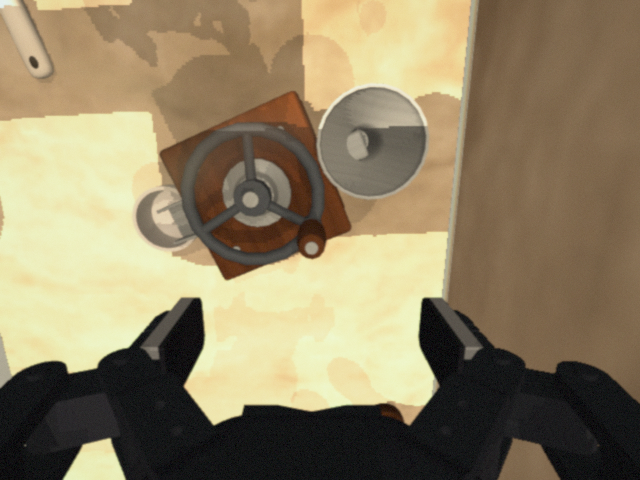

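The wrist view shows the knob top at (312,248), the rim outer extents at x 181–325 and y 123–265 (centre ≈ (253,194)), and clear space around the knob.

Run:
```python
from h import *
o=np.load("o1.npy",allow_pickle=True).item()
k=onplane("wrist",312,248,.19,o); c=onplane("wrist",253,194,.135,o); l=onplane("wrist",181,194,.135,o); r=onplane("wrist",325,194,.135,o)
print(k,c,np.linalg.norm((k-c)[:2]),np.degrees(np.arctan2(*(k-c)[1::-1])),np.linalg.norm(l-r))
```

```text
[0.59894267 0.01617734 0.19      ] [0.55458804 0.04212346 0.135     ] 0.05138613741201573 -30.32634626899456 0.10872910643915942
```

```bash
python3 -m inch '[{"xyz":[2,1,20],"angular":[0,0,0],"jaw":60},{"xyz":[0,0,30],"angular":[0,0,0],"jaw":60},{"xyz":[0,0,30],"angular":[0,0,0],"jaw":60},{"xyz":[0,0,25],"angular":[0,0,0],"jaw":60},{"xyz":[0,0,12],"angular":[0,0,0],"jaw":60}]' 30
python3 -m inch '[{"xyz":[0,0,0],"angular":[0,0,0],"jaw":10},{"xyz":[0,0,0],"angular":[0,0,0],"jaw":10},{"xyz":[0,0,0],"angular":[0,0,0],"jaw":10},{"xyz":[0,0,0],"angular":[0,0,0],"jaw":10},{"xyz":[0,0,0],"angular":[0,0,0],"jaw":10}]' 30
python3 -m inch '[{"xyz":[0,0,0],"angular":[0,0,0],"jaw":10},{"xyz":[0,0,0],"angular":[0,0,0],"jaw":10},{"xyz":[0,0,0],"angular":[0,0,0],"jaw":10}]' 30
python3 -c "
from station import *
import cv2;cv2.imwrite('pics/w2.png',grab_frame('wrist'))"
```

```text
clock: 3.65
tool_pos: [0.5962, 0.0133, 0.1644]
orientation: [-0.001, 0.71, 0.705, -0.001]
force: [-0.2, 0.3, 0.8]
grip_width: 0.06
clock: 4.15
tool_pos: [0.5979, 0.0143, 0.1683]
orientation: [0.001, 0.708, 0.706, 0.001]
force: [-3.4, -0.0, 5.9]
grip_width: 0.0191
clock: 4.45
tool_pos: [0.5979, 0.0143, 0.1683]
orientation: [0.001, 0.708, 0.706, 0.001]
force: [-4.5, -0.1, 6.1]
grip_width: 0.0189
```

View pics/w2.png

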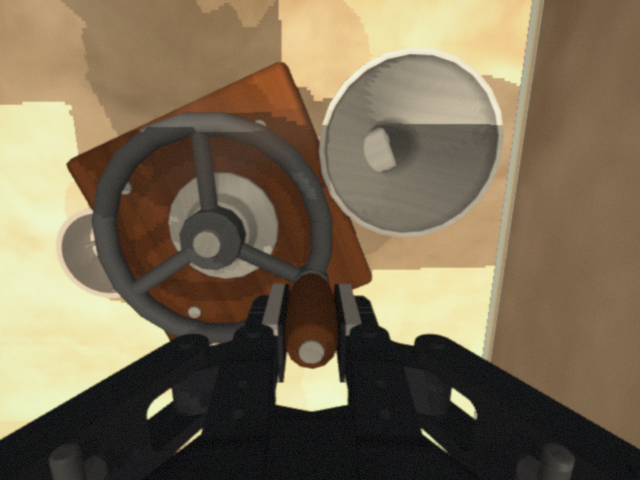

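The view shows the knob held between the pads at (312,320), with 19 mm opening. Next I crank the first arc. Tool x is world y and tool y is world x, with the centre at about (0.555,0.041).

```bash
cat > chk.py <<'E'
from h import *; import sys
o=observe(); d=(o['tool_pos']-[.5553,.0409,0])[:2]; f=o['force']
print("r %.1f ang %.1f z %.1f F %s |Fxy| %.1f w %.1f t %.2f"%(1e3*np.hypot(*d),np.degrees(np.arctan2(d[1],d[0])),1e3*o['tool_pos'][2],f.round(1),np.hypot(*f[:2]),1e3*o['grip_width'],o['clock']))
sys.exit(np.hypot(*f[:2])>float(sys.argv[1]))
E
python3 chk.py 99
python3 -m inch '[{"xyz":[-10.4,-7.9,0],"angular":[0,0,0],"jaw":10},{"xyz":[-7.9,-10.4,0],"angular":[0,0,0],"jaw":10},{"xyz":[-5,-12.1,0],"angular":[0,0,0],"jaw":10}]' >/dev/null; python3 chk.py 15 && python3 -m inch '[{"xyz":[-1.7,-12.9,0],"angular":[0,0,0],"jaw":10},{"xyz":[1.7,-12.9,0],"angular":[0,0,0],"jaw":10},{"xyz":[5,-12.1,0],"angular":[0,0,0],"jaw":10}]'>/dev/null ; python3 chk.py 15
```

```text
r 50.3 ang -32.0 z 168.3 F [-4.5  0.8  7.1] |Fxy| 4.6 w 19.0 t 4.50
r 53.1 ang -75.0 z 168.3 F [ 4.9 -4.7  4.6] |Fxy| 6.8 w 19.1 t 4.80
r 53.1 ang -75.0 z 168.3 F [ 4.9 -4.7  4.6] |Fxy| 6.8 w 19.1 t 4.80False
False
False
```

```bash
sed -i 's/sys.exit(\(.*\))$/sys.exit(int(\1))/' chk.py
python3 -m inch '[{"xyz":[-1.7,-12.9,0],"angular":[0,0,0],"jaw":10},{"xyz":[1.7,-12.9,0],"angular":[0,0,0],"jaw":10},{"xyz":[5,-12.1,0],"angular":[0,0,0],"jaw":10}]'>/dev/null ; python3 chk.py 18 && python3 -m inch '[{"xyz":[7.9,-10.4,0],"angular":[0,0,0],"jaw":10},{"xyz":[10.4,-7.9,0],"angular":[0,0,0],"jaw":10},{"xyz":[12.1,-5,0],"angular":[0,0,0],"jaw":10}]' >/dev/null ; python3 chk.py 18
```

```text
r 54.3 ang -118.4 z 168.2 F [ -1.  -11.7   9. ] |Fxy| 11.7 w 19.2 t 5.10
r 53.0 ang -162.6 z 168.2 F [-5.1 -5.   9. ] |Fxy| 7.1 w 19.2 t 5.40
```

```bash
sed -i 's/\[.5553,.0409,0\]/[.5535,.0371,0]/' chk.py
python3 -m inch '[{"xyz":[10.9,-2.7,0],"angular":[0,0,0],"jaw":10},{"xyz":[11.1,0.9,0],"angular":[0,0,0],"jaw":10},{"xyz":[12.1,5,0],"angular":[0,0,0],"jaw":10}]'>/dev/null ; python3 chk.py 18 && python3 -m inch '[{"xyz":[10.4,7.9,0],"angular":[0,0,0],"jaw":10},{"xyz":[7.9,10.4,0],"angular":[0,0,0],"jaw":10},{"xyz":[5,12.1,0],"angular":[0,0,0],"jaw":10}]' >/dev/null ; python3 chk.py 18 && python3 -m inch '[{"xyz":[1.7,12.9,0],"angular":[0,0,0],"jaw":10},{"xyz":[-1.7,12.9,0],"angular":[0,0,0],"jaw":10},{"xyz":[-5,12.1,0],"angular":[0,0,0],"jaw":10}]' >/dev/null ; python3 chk.py 18
```

```text
r 50.2 ang 152.2 z 168.2 F [-2.4 -3.6  7.3] |Fxy| 4.3 w 19.0 t 5.70
r 49.8 ang 105.8 z 168.2 F [-4.1 -0.3  8.7] |Fxy| 4.1 w 19.0 t 6.00
r 49.6 ang 59.4 z 168.3 F [-4.6  0.6  8.1] |Fxy| 4.7 w 19.0 t 6.30
```

```bash
python3 -m inch '[{"xyz":[-7.9,10.4,0],"angular":[0,0,0],"jaw":10},{"xyz":[-10.4,7.9,0],"angular":[0,0,0],"jaw":10},{"xyz":[-12.1,5,0],"angular":[0,0,0],"jaw":10}]'>/dev/null ; python3 chk.py 15 && python3 -m inch '[{"xyz":[-12.9,1.7,0],"angular":[0,0,0],"jaw":10},{"xyz":[-12.9,-1.7,0],"angular":[0,0,0],"jaw":10}]' >/dev/null ; python3 chk.py 15 && python3 -m inch '[{"xyz":[-12.1,-5,0],"angular":[0,0,0],"jaw":10}]' >/dev/null ; python3 chk.py 15 &&  python3 -m inch '[{"xyz":[-10.4,-7.9,0],"angular":[0,0,0],"jaw":10}]' >/dev/null ; python3 chk.py 15 &&  python3 -m inch '[{"xyz":[-7.9,-10.4,0],"angular":[0,0,0],"jaw":10}]' >/dev/null ; python3 chk.py 15
```

```text
r 49.7 ang 13.3 z 168.2 F [-6.4  2.6  8.3] |Fxy| 6.9 w 18.9 t 6.60
r 50.0 ang -16.8 z 168.2 F [-8.5  6.3  9.1] |Fxy| 10.6 w 18.9 t 6.80
r 50.2 ang -31.7 z 168.2 F [-6.9 10.1  9.4] |Fxy| 12.2 w 18.8 t 6.90
r 50.3 ang -46.5 z 168.2 F [-6.3 12.   9.3] |Fxy| 13.6 w 18.9 t 7.00
r 50.4 ang -61.1 z 168.2 F [-3.1 12.5  8.6] |Fxy| 12.9 w 19.2 t 7.10
```

```bash
cat > chk.py <<'E'
from h import *; import sys
o=observe(); d=(o['tool_pos']-[.5535,.0371,0])[:2]; f=o['force']; u=d/np.hypot(*d); ft=-(f[0]*u[1]-f[1]*u[0]); 
print("r %.1f ang %.1f z %.1f F %s Frad %.1f Fdrag %.1f w %.1f t %.2f"%(1e3*np.hypot(*d),np.degrees(np.arctan2(d[1],d[0])),1e3*o['tool_pos'][2],f.round(1),f[:2]@u,ft,1e3*o['grip_width'],o['clock']))
sys.exit(int(ft>float(sys.argv[1])))
E
python3 chk.py 10 || exit
python3 -m inch '[{"xyz":[-3.5,-12.1,0],"angular":[0,0,0],"jaw":10}]'>/dev/null ; python3 chk.py 12 && python3 -m inch '[{"xyz":[-1.7,-12.9,0],"angular":[0,0,0],"jaw":10}]'>/dev/null ; python3 chk.py 12 && python3 -m inch '[{"xyz":[1.7,-12.9,0],"angular":[0,0,0],"jaw":10}]' >/dev/null ; python3 chk.py 12 &&  python3 -m inch '[{"xyz":[5,-12.1,0],"angular":[0,0,0],"jaw":10}]' >/dev/null ; python3 chk.py 12
```

```text
r 50.4 ang -61.1 z 168.2 F [-3.1 12.5  8.6] Frad -12.4 Fdrag 3.3 w 19.2 t 7.10
r 50.3 ang -75.2 z 168.3 F [3.7 1.5 6.1] Frad -0.5 Fdrag 3.9 w 19.3 t 7.20
r 50.5 ang -89.9 z 168.3 F [3.9 5.1 5.6] Frad -5.1 Fdrag 3.9 w 18.8 t 7.30
r 50.5 ang -104.8 z 168.3 F [4.5 4.1 6.1] Frad -5.1 Fdrag 3.3 w 18.8 t 7.40
r 50.6 ang -119.8 z 168.3 F [5.4 2.5 7.4] Frad -4.9 Fdrag 3.5 w 18.7 t 7.50
```

```bash
python3 -m inch '[{"xyz":[7.9,-10.4,0],"angular":[0,0,0],"jaw":10}]'>/dev/null ; python3 chk.py 10 && python3 -m inch '[{"xyz":[10.4,-7.9,0],"angular":[0,0,0],"jaw":10}]'>/dev/null ; python3 chk.py 10 && python3 -m inch '[{"xyz":[12.1,-5,0],"angular":[0,0,0],"jaw":10}]' >/dev/null ; python3 chk.py 10 &&  python3 -m inch '[{"xyz":[12.9,-1.7,0],"angular":[0,0,0],"jaw":10}]' >/dev/null ; python3 chk.py 10 &&  python3 -m inch '[{"xyz":[12.9,1.7,0],"angular":[0,0,0],"jaw":10}]' >/dev/null ; python3 chk.py 10&&  python3 -m inch '[{"xyz":[12.1,5,0],"angular":[0,0,0],"jaw":10}]' >/dev/null ; python3 chk.py 10
```

```text
r 50.6 ang -134.8 z 168.2 F [7.1 0.6 5.2] Frad -5.5 Fdrag 4.6 w 19.0 t 7.60
r 50.6 ang -149.8 z 168.3 F [ 5.6 -2.1  5.9] Frad -3.8 Fdrag 4.6 w 18.9 t 7.70
r 50.5 ang -164.8 z 168.3 F [ 6.1 -3.2  6.5] Frad -5.1 Fdrag 4.7 w 18.6 t 7.80
r 50.5 ang -179.8 z 168.3 F [ 3.5 -3.8  5.4] Frad -3.5 Fdrag 3.8 w 18.9 t 7.90
r 50.4 ang 165.3 z 168.3 F [ 4.2 -5.   4.5] Frad -5.3 Fdrag 3.7 w 18.9 t 8.00
r 52.2 ang 154.9 z 167.8 F [-35.6 -29.3  22.9] Frad 19.8 Fdrag 41.7 w 19.1 t 8.10
```

The drag jumped from 4 N to 42 N near 155°, after about 1.5 turns. I'll hold there and push a little to confirm it is the stop.

```bash
python3 -m inch '[{"xyz":[0,0,0],"angular":[0,0,0],"jaw":10},{"xyz":[0,0,0],"angular":[0,0,0],"jaw":10}]'>/dev/null; python3 chk.py 99;python3 -m inch '[{"xyz":[2,1,0],"angular":[0,0,0],"jaw":10},{"xyz":[0,0,0],"angular":[0,0,0],"jaw":10},{"xyz":[0,0,0],"angular":[0,0,0],"jaw":10}]'>/dev/null; python3 chk.py 99
python3 -c "
from station import *
import cv2;cv2.imwrite('pics/w3.png',grab_frame('wrist'))"
```

```text
r 52.8 ang 154.2 z 167.8 F [-23.3 -13.5  18.5] Frad 15.1 Fdrag 22.3 w 18.5 t 8.30
r 52.9 ang 153.7 z 167.7 F [-29.6 -21.7  20.8] Frad 16.9 Fdrag 32.5 w 18.7 t 8.60
```

View pics/w3.png

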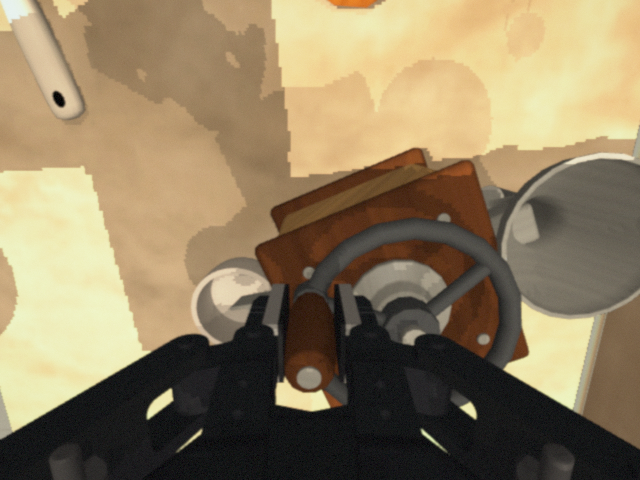

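Run:
```python
from h import *
o=observe()
k=onplane("wrist",309,378,.19,o); d=(k-[.5535,.0371,0])[:2]
print(o['tool_pos'],o['orientation'],k,np.hypot(*d),np.degrees(np.arctan2(d[1],d[0])))
```

```text
[0.50609583 0.06053792 0.16768639] [ 1.02727433e-04  7.09401748e-01  7.04783292e-01 -5.44607589e-03] [0.50620993 0.05289755 0.19      ] 0.0498589364805417 161.52777295826147
```

The knob is still held but has slid about 7.6 mm along the pads. The ray to its top gives 161.5° at r = 49.9 mm, and I take that as the stop angle. I'll open a little, recentre and regrip.

```bash
python3 -m inch '[{"xyz":[-4,-2,0],"angular":[0,0,0],"jaw":19},{"xyz":[-1,0,0],"angular":[0,0,0],"jaw":36},{"xyz":[0,0,0],"angular":[0,0,0],"jaw":36},{"xyz":[0,0,0],"angular":[0,0,0],"jaw":36}]'
python3 - <<'E'
from h import *
o=observe();cv2.imwrite('pics/w4.png',grab_frame('wrist')); np.save("o4.npy",o,allow_pickle=True); print(o['force'],o['orientation'])
E
```

```text
clock: 9.05
tool_pos: [0.5087, 0.0592, 0.1664]
orientation: [0.0, 0.708, 0.706, 0.0]
force: [0.6, -0.7, 0.6]
grip_width: 0.0359
[ 0.55568747 -0.69147628  0.58672548] [2.04030645e-04 7.08470536e-01 7.05740348e-01 1.41180564e-04]
```

View pics/w4.png

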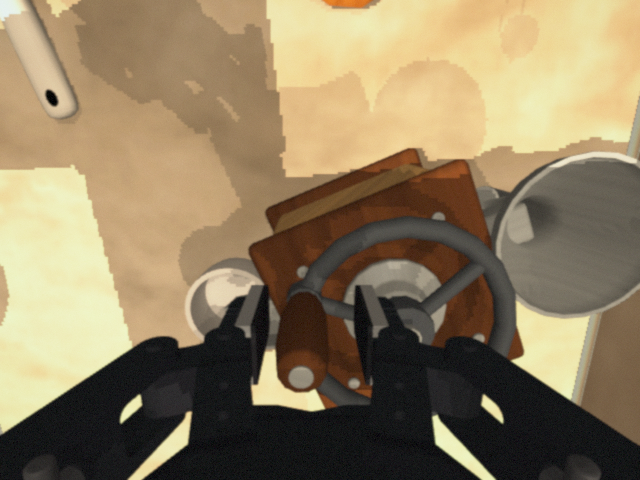

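The knob top is now at (301,377) between the open pads, still about 7 mm towards tool −x and 3 mm towards −y. I'll recentre and grip.

```bash
python3 -m inch '[{"xyz":[-7,-3,0],"angular":[0,0,0],"jaw":36},{"xyz":[0,0,0],"angular":[0,0,0],"jaw":10},{"xyz":[0,0,0],"angular":[0,0,0],"jaw":10},{"xyz":[0,0,0],"angular":[0,0,0],"jaw":10},{"xyz":[0,0,0],"angular":[0,0,0],"jaw":10}]'; python3 chk.py 99
python3 -m inch '[{"xyz":[-12.9,-2.3,0],"angular":[0,0,0],"jaw":10}]' >/dev/null; python3 chk.py 99
python3 -m inch '[{"xyz":[-13,1,0],"angular":[0,0,0],"jaw":10}]' >/dev/null; python3 chk.py 99
```

```text
clock: 9.6
tool_pos: [0.5054, 0.052, 0.1663]
orientation: [0.0, 0.708, 0.706, -0.0]
force: [-1.9, -2.3, 2.6]
grip_width: 0.0195
r 50.4 ang 162.8 z 166.3 F [-1.9 -2.3  2.6] Frad 1.2 Fdrag 2.8 w 19.5 t 9.60
r 50.5 ang 175.9 z 166.4 F [ 3.4  3.7 -0. ] Frad -3.1 Fdrag -3.9 w 18.8 t 9.70
r 50.5 ang -168.2 z 166.4 F [ 5.4  4.1 -1.4] Frad -6.1 Fdrag -2.9 w 18.6 t 9.80
```

```bash
python3 -m inch '[{"xyz":[-12.3,4.3,0],"angular":[0,0,0],"jaw":10},{"xyz":[-10.8,7.4,0],"angular":[0,0,0],"jaw":10}]' >/dev/null; python3 chk.py 99
python3 -m inch '[{"xyz":[-8.4,10,0],"angular":[0,0,0],"jaw":10},{"xyz":[-5.7,11.7,0],"angular":[0,0,0],"jaw":10},{"xyz":[0,0,0],"angular":[0,0,0],"jaw":10},{"xyz":[0,0,0],"angular":[0,0,0],"jaw":10}]' >/dev/null; python3 chk.py 99
```

```text
r 50.5 ang -137.2 z 166.4 F [ 6.8 11.7 -2.2] Frad -13.0 Fdrag -4.0 w 18.8 t 10.00
r 50.1 ang -106.8 z 166.4 F [ 4.9  7.5 -1.2] Frad -8.6 Fdrag 2.5 w 18.8 t 10.40
```

It has backed off about 91°. Now I release and retreat upwards.

```bash
python3 -m inch '[{"xyz":[0,0,0],"angular":[0,0,0],"jaw":50},{"xyz":[0,0,0],"angular":[0,0,0],"jaw":50},{"xyz":[0,0,0],"angular":[0,0,0],"jaw":50},{"xyz":[0,0,-5],"angular":[0,0,0],"jaw":50},{"xyz":[0,0,-20],"angular":[0,0,0],"jaw":50}]' 
python3 -m inch '[{"xyz":[0,0,-30],"angular":[0,0,0],"jaw":50},{"xyz":[0,0,-30],"angular":[0,0,0],"jaw":50},{"xyz":[0,0,-20],"angular":[0,0,0],"jaw":50},{"xyz":[0,0,-10],"angular":[0,0,0],"jaw":50},{"xyz":[0,0,0],"angular":[0,0,0],"jaw":50}]'
python3 - <<'E'
from h import *
o=observe();cv2.imwrite('pics/w5.png',grab_frame('wrist')); np.save("o5.npy",o,allow_pickle=True); print(o['tool_pos'],o['orientation'])
t=grab_frame('top'); a=cv2.imread('pics/top0.png'); d=cv2.absdiff(t,a).max(2)
for n,(u,v,r) in dict(lemon=(440,284,22),garlic=(455,217,18),peeler=(202,322,40)).items(): print(n,(d[v-r:v+r,u-r:u+r]>60).mean())
E
```

```text
clock: 10.9
tool_pos: [0.5365, -0.0112, 0.19]
orientation: [-0.001, 0.708, 0.706, -0.001]
force: [1.0, 0.7, 0.2]
grip_width: 0.0499
clock: 11.4
tool_pos: [0.5378, -0.0111, 0.2825]
orientation: [0.001, 0.708, 0.706, 0.001]
force: [0.5, 0.0, -0.3]
grip_width: 0.05
[ 0.53775902 -0.01106506  0.28254639] [8.00458269e-04 7.08446357e-01 7.05763869e-01 6.92863198e-04]
lemon 0.0
garlic 0.0007716049382716049
peeler 0.2265625
```

View pics/w5.png

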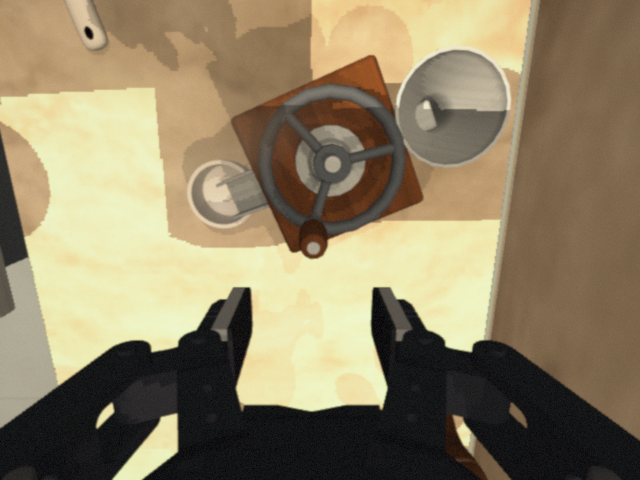

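The knob top is at (313,247), wheel centre near (333,163), ramekin at (221,193) and the peeler end at (94,37). I'll check these numerically.

Run:
```python
from h import *
o=np.load("o5.npy",allow_pickle=True).item();o1=np.load("o1.npy",allow_pickle=True).item()
k=onplane("wrist",313,247,.19,o); d=(k-[.5535,.0371,0])[:2]; print("knob",np.hypot(*d),np.degrees(np.arctan2(d[1],d[0])), "backoff from 162.3:",np.degrees(np.arctan2(d[1],d[0]))+360-162.3)
c=onplane("wrist",333,160,.135,o);print("centre",c)
print("ramekin",onplane("wrist",221,193,.042,o),onplane("wrist",168,218,.042,o1))
print("peeler hole",onplane("wrist",89,33,.015,o),onplane("wrist",34,61,.015,o1))
```

```text
knob 0.04734850372097845 -106.7493757459871 backoff from 162.3: 90.9506242540129
centre [0.55507634 0.04190541 0.135     ]
ramekin [0.44800791 0.00401744 0.042     ] [0.45077244 0.00370824 0.042     ]
peeler hole [0.32465378 0.15573818 0.015     ] [0.32519889 0.15692216 0.015     ]
```

```bash
python3 -c "
from station import *
print(sign_off())"
```

```text
the job is handed in; nothing more can be done
None
```

I cranked the handwheel clockwise about 1.5 turns, until the drag at the knob jumped from about 4 N to 42 N. I held it against the stop for about half a second, then backed it off and let go. The gripper finished open and clear above the mill at 11.5 s, and I have handed the job in. It returned no verdict.

**Back-off:** the arm's pose and the last wrist picture both put the wheel about 91° back from the stop, against the 90° ± 17° allowed.

**Stop angle:** the knob slid about 8 mm along the pads when it hit the stop, so I measured the stop angle from the wrist picture at about 161.5°. I then regripped, and the arm's pose gave 162.8°.

**Other things:**
- **Ramekin:** within 3 mm of where it was, which is within measuring error.
- **Peeler:** within about 1 mm.
- **Lemon and garlic:** unchanged in the top view.

**Checks that disagreed:**
- The image difference around the peeler in the top view showed changes over 23% of its area. I put that down to the arm's shadow, because the wrist pictures show the peeler in place.
- Camera and arm estimates of the wheel centre differ by 4–5 mm. The last picture put the knob at 47 mm from the axis instead of 50 mm, which could shift the angle by a few degrees.

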